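# Clamp the roll spindle in the label-roll holder

## Task

Get the label-roll holder ready for its next roll: swing the red lever of the blue collet head fully open, take the round steel spindle with the blue collar from the rack and feed its plain end into the collet until it is fully home against the depth stop inside, then swing the lever fully closed and let go. Leave the hexagonal brass spindle in the rack and do not disturb the moulds and the label roll that stand about.

Things in the scene. Friction and masses are not known exactly. Their poses are not given: they have to be found in the camera images.
- collet_head: fixed collet head: blue block 120 (x) x 70 x 112 high on a dark base plate 170 x 110 x 12. Origin: centre of the underside. +x = level feed direction, into the bore, whose axis lies at y = 0, 80 mm up. Yaw varies. Lever and knob are on top, at the rear
- collet_mouth (a point): centre of the bore's round mouth, at the front of the 46 mm steel nose ring (80 mm in front of the head's origin, 80 mm up); axes as collet_head. Lead-in 32 mm narrowing over 8 mm to the 23 mm bore; behind it three brass jaws (8 to 28 mm deep) that stand clear with the lever open and pinch a 20 mm bar with it closed
- depth_stop (a point): centre of the flat depth stop at the bottom of the bore, 110 mm behind the mouth along the head's +x; axes as collet_head. With the spindle home, 85 mm of bare shaft shows between nose and collar
- collet_lever (a joint): lever on top of the head, turning level about a vertical axis: 0 rad fully open (lever points to the head's -y side), 1.4 rad fully closed (lever points almost to the rear, +x, 10 degrees towards -y); end stops at both. Starts closed or nearly so. Plain friction, about 2 N at the knob, stays where it is left
- lever_knob (a point): middle of the upright red knob at the lever's end: 24 mm diameter, z 123 to 165 mm, point at z 147 mm, 90 mm from the lever's axis; flat steel lever arm (16 wide, top at z 125 mm) below it
- lever_pivot (a point): point on the vertical axis of the lever at the height of lever_knob (fixed to the head, 30 mm behind its origin)
- round_spindle: the spindle to load (loose, 0.18 to 0.33 kg): bright steel shaft 20 diameter, tip chamfered 2.5 mm, blue collar 30 diameter x 25 long at the other end; 220 overall. Origin on its axis at half its overall length; +x points to the plain end; bare shaft from x = -85 to +110 mm. Lies level in the rack, axis 48 mm up
- plain_end (a point): centre of the round spindle's plain end face (x = +110 mm)
- hex_spindle: hexagonal brass spindle, 20 mm across flats, black collar, otherwise as the round one (loose); stays in the rack
- rack: fixed grey rack, origin at underside: base 140 x 150 x 8, two saddle plates 8 thick, under 48 high, at x = +88 and -10 mm. Saddles at y = +37.5 and -37.5 mm, each with a spindle along the rack's x (plain end to +x, origin above x = 0); which lies where varies, yaw varies widely. Shafts are free to grasp behind the second plate (spindle x = -30 to -75 mm)
- white_mould: grey-white perforated cheese mould (loose cup), 105 diameter, 80 high, origin at underside; bystander near the rack
- label_roll: white label roll (loose) lying flat, 93 diameter, 40 high, origin at underside; bystander under the feed lane in front of the collet
- blue_mould: blue cheese mould (loose cup), 78 diameter, 75 high, origin at underside; bystander beside the feed lane
There are look-alikes about, which are no part of the job. There is more than one size of the round_spindle; the job needs the larger.

How it is judged:
By the outcome, as a careful person would: the job done as asked, in the order asked, and still so for the second after the job is handed in, with the robot touching nothing.
It also fails if it takes over 72 s, if anything falls off the work surface, if the arm or the gripper's body presses on something with over 40 N, if the wrist force passes 120 N, or if a joint passes its speed limit or range.

## Robot

A 6-joint arm with a two-finger parallel gripper is mounted at the origin on the work surface; the furniture and walls round the work are solid. World frame = base frame: x ahead of the robot, y to its left, z up, the work surface at z = 0. Lengths are in mm, angles in rad, forces in N, time in s.
With the tool pointing down it reaches from about 250 to 800 mm from the base axis. Payload 3.9 kg.
Tool frame: the origin (TCP) lies at the very end of the fingers, on their centre line; the grasp point (between the pads) lies 19 mm behind it (env.hold_point_z is the distance from the TCP to the grasp point, in mm); z points along the fingers, y is the line along which they close (so a half turn about z gives the same grasp; the last joint's range is limited). The gripper opens to 85 mm and grips with 20 to 120 N. Pads are 22 mm wide; open, the fingers measure 114 mm over their backs; the gripper's body (76 mm by 85 mm) begins 54 mm behind the grasp point. The pads swing forward as they close: fully open they stand 13 mm farther back than shut.
Start: joints at [-1.14, 0.26, -0.138, 1.173, 0, 1.571], TCP at [219.233, -477.024, 231.304] pointing down, gripper open.
Joint ranges: [-2.78, 2.78], [-0.83, 1.72], [-1.28, 1.37], [-1.9, 2.12], [-1.57, 1.48], [-3.14, 3.14]. Speed limits (rad/s): [2.57, 2.57, 3.14, 3.14, 3.14, 3.14].

## Interface

Orientations are given as [roll, pitch, yaw] about the fixed x, y, z axes, in that order (R = Rz(yaw) Ry(pitch) Rx(roll)).
In Python, from cell import env gives the robot as it stands. The module is installed in compiled form; this text tells all that it offers.
- The arm moves only by the tool carry_out, never from a script. Its argument "motion" is a list of rows, each an object with "linear": the shift along the tool's x, y, z in mm, a list of three; "dr": the turn, a rotation vector about the tool's x, y, z in rad, a list of three; "hand": the closure, from 0 (fully open) to 1 (shut). In form: [{"linear": [dx, dy, dz], "dr": [wx, wy, wz], "hand": hand}, ...]. A call has 1 to 12 rows; each row shifts and turns the commanded pose from where the row before left it, along the tool's axes as they then stand; what a row does not reach is not made up. A row lasts 1/10 s, in which the tool goes at most 50 mm and 8.59 degrees, less where a joint would pass 70% of its speed; a pose out of reach is approached as far as the arm can. A call with a gripper value outside its range is refused whole. The fingers move at their own pace and stop on an object; "squeeze" is the grip in N (left out, the last holds). Time passes only in rows, so rows that do not move let the fingers close. It gives the time, the measured TCP pose, the force, the opening and the grip force at its end, in the units of the state.
- env.get_obs(): the state, without advancing time (a new reading comes with each control period).
- env.read_camera(name): name is "side" or "top"; returns the picture (420x560x3 uint8, blue, green, red); there is no depth.
- env.get_calibration(name): a dict with "fx", "fy", "cx", "cy" (pixels), "D" ([k1, k2, p1, p2, k3] as OpenCV has them; the pictures are not rectified), "rvec" (rotation vector, rad) and "tvec" (3), from world to camera coordinates, as OpenCV has them. Camera axes: x right, y down, z forward; pixel columns grow to the right and rows downward; lengths in mm; the calibration is good to about 2 mm. A picture is of the moment at which its call begins. get_calibration takes no time and is no camera call.
- env.job_done(): hands the job in; it is judged then, once.
The state is a dict: "clock": time; "joint_pos": joint angles; "joint_velocities": joint speeds; "tau": joint torques, N m; "eef_pos": TCP position; "tcp_rot": TCP orientation; "force": force on the tool from outside, world axes, zero at the start; "torque": the same for the moment, N m; "grip_width": finger opening in mm; "gripper_force": force on a finger pad.
Only numpy, scipy, OpenCV 4.12 (cv2) and the standard library are available. Lean on these libraries where they do the work, as an engineer would, in place of code of your own. Each camera call takes 0.05 s, during which the arm holds its last target. There are 200 camera calls.

## Working session

There is one attempt and no reset: what is moved stays moved. The work goes in short steps, Python scripts to look and compute and a tool call to move; the robot and the scene stay as the last step left them, time stands still between calls to the robot, and variables do not carry over. Pictures are saved under pics/ and viewed, at most 11 in all, crops included, and the job is handed in when it is done.

Besides the shell and the picture viewer there is one more tool, called after "Emit:" as name(argument=value, ...) on one line, values as JSON. carry_out: Moves the arm, as the interface text tells. Its arguments: {"type":"object","properties":{"motion":{"type":"array","items":{"type":"object","properties":{"linear":{"type":"array","items":{"type":"number"}},"dr":{"type":"array","items":{"type":"number"}},"hand":{"type":"number"}}}},"squeeze":{"type":"number"}},"required":["motion"]}

```bash
mkdir -p pics; python3 - <<'E'
from cell import env
import cv2
for n in("side","top"):
    cv2.imwrite(f"pics/{n}0.png",env.read_camera(n)); c=env.get_calibration(n); print(n,c)
print(env.get_obs(), env.hold_point_z)
E
```

```text
side {'fx': 517.2046988794658, 'fy': 517.2046988794658, 'cx': 278.46607802383727, 'cy': 215.95961115155396, 'D': array([0.06872623, 0.        , 0.        , 0.        , 0.        ]), 'rvec': array([2.12207936, 0.03821178, 0.01334167]), 'tvec': array([-418.8755163 ,   14.22996342, 1715.0541078 ])}
top {'fx': 445.8703040585272, 'fy': 445.8703040585272, 'cx': 268.2771388877363, 'cy': 213.9085743586894, 'D': array([-0.1384576,  0.       ,  0.       ,  0.       ,  0.       ]), 'rvec': array([ 2.15757695, -2.19331776,  0.14945044]), 'tvec': array([-151.35390774,  439.39706453, 1378.71295001])}
{'clock': 0.1, 'joint_pos': array([-1.14000020e+00,  2.60615647e-01, -1.39270687e-01,  1.17271816e+00,
        5.71168000e-06,  1.57078937e+00]), 'joint_velocities': array([-0.00125213, -0.0014288 ,  0.00499184,  0.00157949,  0.00100644,
       -0.00031836]), 'tau': array([ 1.97552304e-04, -4.06509089e+01,  2.54527795e+01,  1.01545779e-02,
        4.62229124e-06, -8.98439936e-06]), 'eef_pos': array([ 218.97291176, -476.45358255,  230.53797363]), 'tcp_rot': array([-3.13978449e+00, -5.72425520e-06,  4.30803076e-01]), 'force': array([-0.21718033,  0.18469466, -0.03580603]), 'torque': array([-0.00846737, -0.03447493, -0.00376882]), 'gripper_force': 0.0, 'grip_width': 85.66877184105596} 18.700000000000003
```

View pics/side0.png

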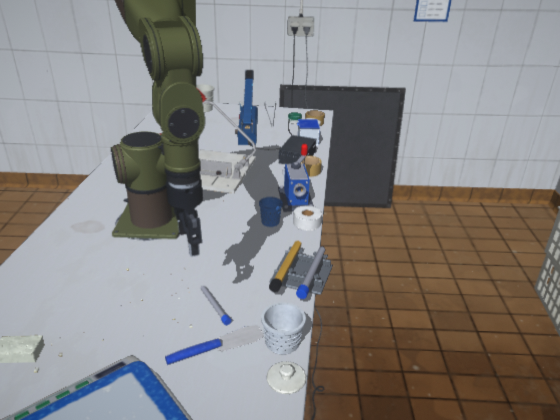

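View pics/top0.png

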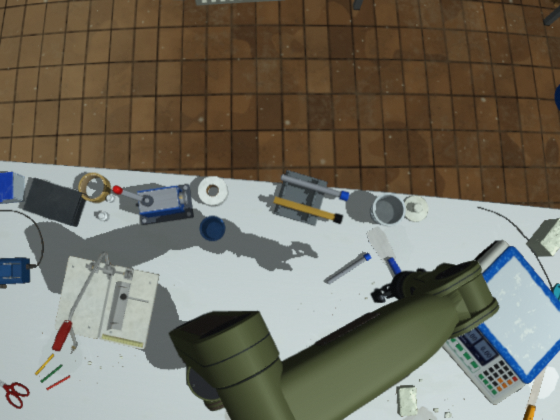

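The side view shows the collet head at (298,185) with its red knob at (305,150), the label roll at (307,218) and the blue mould at (270,212). In the rack are the hex spindle with black collar (275,283) and the steel spindle with blue collar (304,290). In the top view the knob is at (117,190), the head at (165,203), the rack at (300,197), the steel spindle collar at (344,196) and the hex collar at (338,218).

Candidates for the spindle (top view pixels): steel spindle in the rack (320,186), small loose steel spindle (348,267), blue-handled spatula (385,255) and hex brass spindle (308,209). I choose the one in the rack at (320,186) and check it in a crop.

```bash
cat > h.py <<'E'
import cv2,numpy as np
from cell import env
def cal(n):
    c=env.get_calibration(n); K=np.array([[c['fx'],0,c['cx']],[0,c['fy'],c['cy']],[0,0,1.]])
    return K,np.array(c['D']),np.array(c['rvec']),np.array(c['tvec'])
def ray(n,p):
    K,D,r,t=cal(n); u=cv2.undistortPoints(np.array([[p]],float),K,D)[0,0]
    R=cv2.Rodrigues(r)[0]; return -R.T@t, R.T@np.array([u[0],u[1],1.])
def plane(n,p,z):
    o,d=ray(n,p); return o+d*(z-o[2])/d[2]
def tri(ps,pt):
    (a,d),(b,e)=ray('side',ps),ray('top',pt)
    s=np.linalg.lstsq(np.c_[d,-e],b-a,rcond=None)[0]; P,Q=a+s[0]*d,b+s[1]*e
    return (P+Q)/2,np.linalg.norm(P-Q)
def proj(n,P):
    K,D,r,t=cal(n); return cv2.projectPoints(np.array(P,float).reshape(-1,3),r,t,K,D)[0][:,0]
E
python3 - <<'E'
import cv2,numpy as np
s=cv2.imread('pics/side0.png');t=cv2.imread('pics/top0.png')
a=cv2.resize(t[165:245,90:230],None,fx=5.7,fy=5.7,interpolation=2)[:300,:800]
a=cv2.resize(t[172:232,100:240],(700,300),interpolation=2)
b=cv2.resize(t[165:235,265:405],(700,350),interpolation=2)[:300]
cv2.imwrite('pics/topc.png',np.vstack([a,b]))
c=cv2.resize(s[140:310,255:345],(318,600),interpolation=2)
c1=cv2.resize(s[140:240,255:345],(540,600),interpolation=2)
c2=cv2.resize(s[235:305,262:342],None,fx=3.2,fy=3.2,interpolation=2)
c2=cv2.copyMakeBorder(c2,0,600-c2.shape[0],0,0,0)
cv2.imwrite('pics/sidec.png',np.hstack([c1,c2]));print(c2.shape)
E
```

```text
(600, 256, 3)
```

View pics/topc.png

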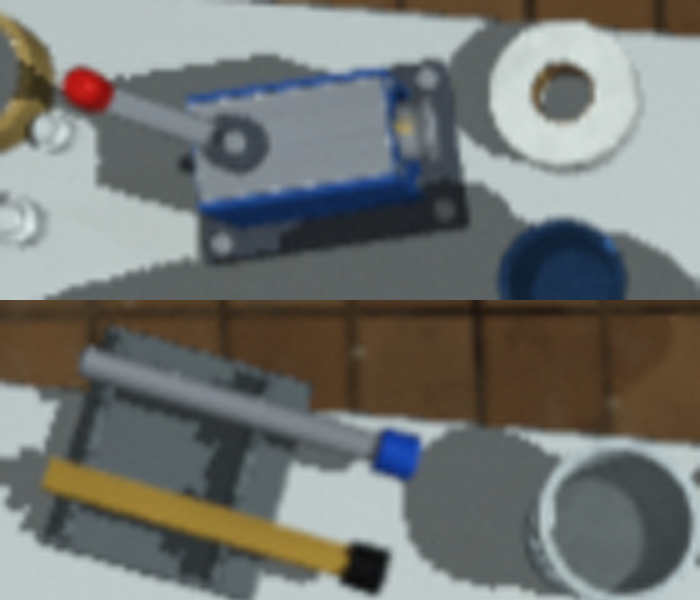

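View pics/sidec.png

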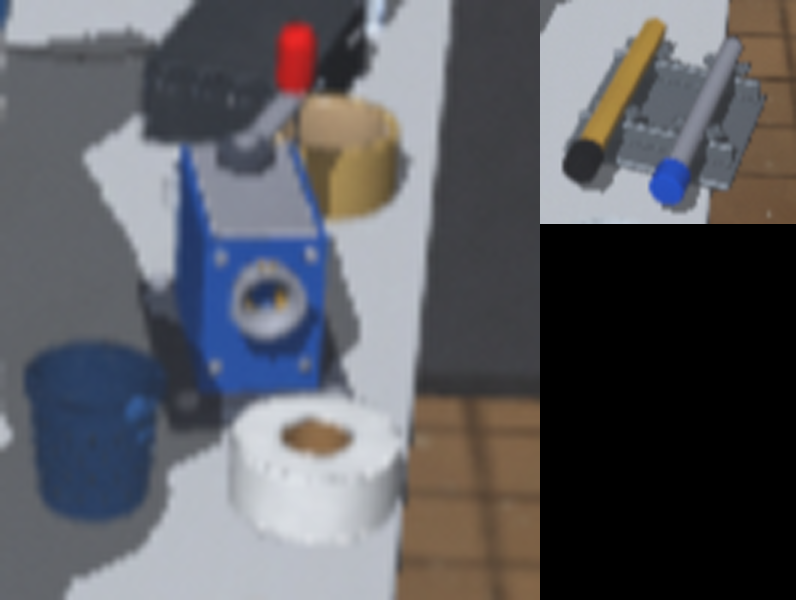

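The top crop shows the lever disc at (147,200), knob at (117.4,189.8) and roll at (212.5,191). The long steel spindle runs from its tip at (283,177) to the collar centre at (345,196), with the hex beside it nearer the robot. The side crop shows the nose ring centred at (299.7,189.8) and the knob at (304,150), so the choice holds: a bright round shaft with a blue collar, longer than the loose one.

```bash
python3 - <<'E'
from h import *
np.set_printoptions(precision=1,suppress=True)
s=cv2.imread('pics/side0.png');t=cv2.imread('pics/top0.png')
def blob(im,lo,hi,box):
    x0,y0,x1,y1=box;m=cv2.inRange(cv2.cvtColor(im,cv2.COLOR_BGR2HSV),lo,hi)[y0:y1,x0:x1]
    k,l,st,c=cv2.connectedComponentsWithStats(m);i=1+np.argmax(st[1:,4]);return c[i]+[x0,y0],st[i]+[x0,y0,0,0,0]
ks,a=blob(s,(0,150,80),(8,255,255),(290,135,320,165));kt,b=blob(t,(0,150,80),(8,255,255),(105,180,130,200))
print('knob',ks,a,kt,b,tri(ks,kt))
cs,a=blob(s,(105,130,60),(130,255,255),(290,270,325,305));ct,b=blob(t,(105,130,60),(130,255,255),(330,185,360,205))
print('collar',cs,a,ct,b,tri(cs,ct))
T=lambda x,y:(x/5+100-.4,y/5+172-.4); T2=lambda x,y:(x/5+265-.4,y/5+165-.4-.0-60+0) 
T2=lambda x,y:(x/5+265-.4,(y-300)/5+165-.4)
S=lambda x,y:(x/6+255-.4,y/6+140-.4); S2=lambda x,y:((x-540)/3.2+262-.4,y/3.2+235-.4)
print('pivot',tri(S(246,145),T(235,141)), plane('top',T(235,141),125))
print('collarend',tri(S2(670,182),T2(415,458)))
print('tip',tri(S2(735,44),T2(90,362)))
for z in(48,):
  for p in[(84,351),(90,376),(377,437),(370,456)]: print('shaft',plane('top',T2(*p),z))
  print(plane('top',T2(420,440),z),plane('top',T2(412,477),z))
for p in[(187,98),(391,68),(200,207),(413,190)]: print('blocktop',plane('top',T(*p),112))
for p in[(445,60),(468,227),(204,264)]: print('base',plane('top',T(*p),12))
print('ring', [plane('side',S(268,299),z) for z in(75,80,85)], tri(S(268,299),T(432,138)))
print('roll',plane('top',T(565,95),40),'bm',plane('top',T(563,285),75),'wm',plane('top',T2(617,525),80))
print('hex',plane('top',T2(52,474),48),plane('top',T2(362,568),48))
E
```

```text
knob [304.  149.1] [301 144   6  11  53] [117.  189.6] [113 186   9   8  57] (array([501.7, 286.2, 145.2]), np.float64(0.190461000189975))
collar [302.1 291.3] [296 284  13  15 136] [344.1 195.5] [340 191   9  10  68] (array([ 488.6, -397.2,   49.5]), np.float64(0.764940826944445))
pivot (array([472.3, 202.2, 126. ]), np.float64(1.220666696905603)) [473.1 202.5 125. ]
collarend (array([ 486.7, -406.7,   56.6]), np.float64(2.5633523762125536))
tip (array([ 550.2, -204.7,   52.7]), np.float64(1.5567858750866748))
shaft [ 557.4 -201.4   48. ]
shaft [ 541.4 -204.8   48. ]
shaft [ 500.4 -384.9   48. ]
shaft [ 488.3 -380.    48. ]
[ 498.2 -412.2   48. ] [ 474.7 -406.2   48. ]
blocktop [501.5 235.4 112. ]
blocktop [517.5 112.2 112. ]
blocktop [435.7 226.3 112. ]
blocktop [443.9  98.6 112. ]
base [540.3  95.2  12. ]
base [432.2  80.1  12. ]
base [410.9 249.8  12. ]
ring [array([485.9, 108.5,  75. ]), array([485.5,  99.4,  80. ]), array([485.2,  90.2,  85. ])] (array([482.2,  92.2,  83.4]), np.float64(6.1049258732506635))
roll [511.6  15.2  40. ] bm [389.2  13.4  75. ] wm [ 438.7 -526.9   80. ]
hex [ 479.6 -179.8   48. ] [ 417.7 -372.3   48. ]
```

```bash
cat >> h.py <<'E'
def go(x,y,z,yaw,n=1,flat=True):
    """deltas per row (tool frame) for n rows: turn completed first, then linear split"""
    o=env.get_obs();p=o['eef_pos'];R=cv2.Rodrigues(np.zeros(3))[0]
    from scipy.spatial.transform import Rotation as Q
    A=Q.from_euler('xyz',o['tcp_rot']);B=Q.from_euler('xyz',[np.pi,0,yaw])
    w=(A.inv()*B).as_rotvec(); d=np.array([x,y,z])-p
    print('pos',p.round(1),'rot',o['tcp_rot'].round(3),'F',o['force'].round(1),'w',round(o['grip_width'],1),'t',o['clock'])
    print(' turn',w.round(3),' lin in old axes',A.inv().apply(d).round(1),' in new axes',B.inv().apply(d).round(1),'per row',(B.inv().apply(d)/n).round(2))
E
python3 - <<'E'
from h import *
print(tri((201,97),(62,337)),tri((275,104),(40,215)),[plane('top',(100,262),z) for z in (50,150)])
go(501.7,286.2,231,1.236,17)
E
```

```text
(array([110.46845652, 381.47009614, 294.22807503]), np.float64(23.38344024701972)) (array([403.67813677, 466.30908188, 249.49802911]), np.float64(28.907549759044617)) [array([291.99637949, 366.75559602,  50.        ]), array([291.1307766, 331.1551469, 150.       ])]
pos [ 219.  -476.5  230.5] rot [-3.14  -0.     0.431] F [-0.2  0.2 -0. ] w 85.7 t 0.1
 turn [-0.002 -0.001 -0.805]  lin in old axes [ 575.4 -574.9    0.6]  in new axes [ 8.132e+02  1.640e+01 -5.000e-01] per row [ 4.784e+01  9.700e-01 -3.000e-02]
```

Emit:
carry_out(motion=[{"linear":[0,0,-5],"dr":[0,0,-0.134],"hand":0.3},{"linear":[0,0,-5],"dr":[0,0,-0.134],"hand":0.3},{"linear":[0,0,0],"dr":[0,0,-0.134],"hand":0.3},{"linear":[0,0,0],"dr":[0,0,-0.134],"hand":0.3},{"linear":[0,0,0],"dr":[0,0,-0.134],"hand":0.3},{"linear":[0,0,0],"dr":[0,0,-0.135],"hand":0.3},{"linear":[40,1,0],"hand":0.3},{"linear":[45,1,0],"hand":0.3},{"linear":[45,1,0],"hand":0.3},{"linear":[45,1,0],"hand":0.3},{"linear":[45,1,0],"hand":0.3},{"linear":[45,1,0],"hand":0.3}])

```text
$.motion[6]: bad value
```

Emit:
carry_out(motion=[{"linear":[45,1,0],"hand":0.3},{"linear":[45,1,0],"hand":0.3},{"linear":[45,1,0],"hand":0.3},{"linear":[45,1,0],"hand":0.3},{"linear":[45,1,0],"hand":0.3},{"linear":[45,1,0],"hand":0.3},{"linear":[45,1,0],"hand":0.3},{"linear":[45,1,0],"hand":0.3},{"linear":[45,1,0],"hand":0.3},{"linear":[45,1,0],"hand":0.3},{"linear":[40,1,0],"hand":0.3},{"linear":[0,0,0],"hand":0.3}])

```text
$.motion[0]: bad value
```

```bash
python3 - <<'E'
from h import *
go(501.7,286.2,137,1.236,8)
E
```

```text
pos [ 219.  -476.5  230.5] rot [-3.14  -0.     0.431] F [-0.2  0.2 -0. ] w 85.7 t 0.1
 turn [-0.002 -0.001 -0.805]  lin in old axes [ 575.4 -574.7   94.6]  in new axes [813.2  16.4  93.5] per row [101.65   2.05  11.69]
```

Emit:
carry_out(motion=[{"linear":[0,0,-5],"dr":[0,0,-0.134],"hand":0.3},{"linear":[0,0,-5],"dr":[0,0,-0.134],"hand":0.3},{"linear":[0,0,0],"dr":[0,0,-0.134],"hand":0.3},{"linear":[0,0,0],"dr":[0,0,-0.134],"hand":0.3},{"linear":[0,0,0],"dr":[0,0,-0.134],"hand":0.3},{"linear":[0,0,0],"dr":[0,0,-0.135],"hand":0.3},{"linear":[40,1,0],"dr":[0,0,0],"hand":0.3},{"linear":[45,1,0],"dr":[0,0,0],"hand":0.3},{"linear":[45,1,0],"dr":[0,0,0],"hand":0.3},{"linear":[45,1,0],"dr":[0,0,0],"hand":0.3},{"linear":[45,1,0],"dr":[0,0,0],"hand":0.3},{"linear":[45,1,0],"dr":[0,0,0],"hand":0.3}])

```text
clock: 1.3
eef_pos: [312.0, -226.9, 241.0]
tcp_rot: [-3.141, -0.0, 1.235]
force: [0.8, -1.4, 0.1]
grip_width: 59.8
gripper_force: 0.0
```

Emit:
carry_out(motion=[{"linear":[45,1,0],"dr":[0,0,0],"hand":0.3},{"linear":[45,1,0],"dr":[0,0,0],"hand":0.3},{"linear":[45,1,0],"dr":[0,0,0],"hand":0.3},{"linear":[45,1,0],"dr":[0,0,0],"hand":0.3},{"linear":[45,1,0],"dr":[0,0,0],"hand":0.3},{"linear":[45,1,0],"dr":[0,0,0],"hand":0.3},{"linear":[45,1,0],"dr":[0,0,0],"hand":0.3},{"linear":[45,1,0],"dr":[0,0,0],"hand":0.3},{"linear":[45,1,0],"dr":[0,0,0],"hand":0.3},{"linear":[45,1,0],"dr":[0,0,0],"hand":0.3},{"linear":[40,1,0],"dr":[0,0,0],"hand":0.3},{"linear":[0,0,0],"dr":[0,0,0],"hand":0.3}])

```text
clock: 2.5
eef_pos: [485.0, 234.8, 240.2]
tcp_rot: [-3.142, -0.002, 1.241]
force: [-0.8, -0.6, 0.0]
grip_width: 59.9
gripper_force: 0.0
```

```bash
python3 - <<'E'
from h import *
go(501.7,286.2,137,1.236,8)
E
```

```text
pos [485.  234.8 240.2] rot [-3.142e+00 -2.000e-03  1.241e+00] F [-0.8 -0.6  0. ] w 59.9 t 2.5
 turn [-0.    -0.002  0.005]  lin in old axes [ 53.9  -0.9 103.3]  in new axes [ 54.   -1.2 103.2] per row [ 6.76 -0.15 12.9 ]
```

Emit:
carry_out(motion=[{"linear":[27,-1,0],"dr":[0,0,0],"hand":0.3},{"linear":[27,0,0],"dr":[0,0,0],"hand":0.3},{"linear":[0,0,20],"dr":[0,0,0],"hand":0.3},{"linear":[0,0,20],"dr":[0,0,0],"hand":0.3},{"linear":[0,0,20],"dr":[0,0,0],"hand":0.3},{"linear":[0,0,20],"dr":[0,0,0],"hand":0.3},{"linear":[0,0,23],"dr":[0,0,0],"hand":0.3},{"linear":[0,0,0],"dr":[0,0,0],"hand":0.4},{"linear":[0,0,0],"dr":[0,0,0],"hand":0.5},{"linear":[0,0,0],"dr":[0,0,0],"hand":0.6},{"linear":[0,0,0],"dr":[0,0,0],"hand":0.6}], squeeze=20)

```text
clock: 3.6
eef_pos: [501.2, 282.1, 139.7]
tcp_rot: [3.14, -0.002, 1.236]
force: [-0.5, 0.0, -0.6]
grip_width: 33.9
gripper_force: 0.0
```

```bash
python3 - <<'E'
from h import *
go(501.7,286.2,137,1.236,8)
cv2.imwrite('pics/t1.png',cv2.resize(env.read_camera('top')[150:250,80:240],(640,400),interpolation=2))
E
```

```text
pos [501.2 282.1 139.7] rot [ 3.140e+00 -2.000e-03  1.236e+00] F [-0.5  0.  -0.6] w 33.9 t 3.6
 turn [ 0.002 -0.002 -0.   ]  lin in old axes [ 4.  -0.9  2.7]  in new axes [ 4.  -0.9  2.7] per row [ 0.5  -0.11  0.34]
```

View pics/t1.png

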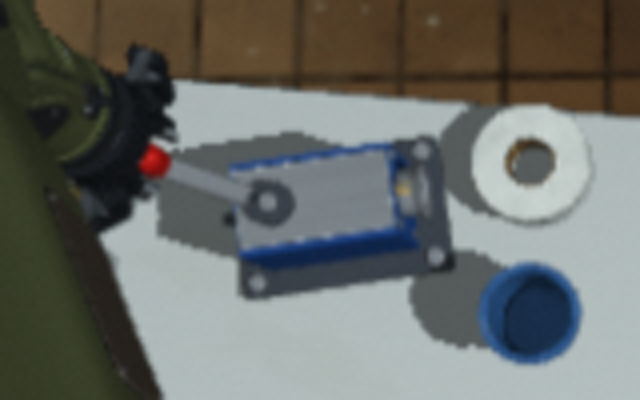

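The picture shows the red knob at (155,162) standing between the two fingers and the lever undisturbed, so I lower a little and swing open.

Emit:
carry_out(motion=[{"linear":[2,0,4],"dr":[0,0,0],"hand":0.66},{"linear":[1,0,4],"dr":[0,0,0],"hand":0.66},{"linear":[-0.9,12.2,0],"dr":[0,0,0.14],"hand":0.66},{"linear":[-0.9,12.2,0],"dr":[0,0,0.14],"hand":0.66},{"linear":[-0.9,12.2,0],"dr":[0,0,0.14],"hand":0.66},{"linear":[-0.9,12.2,0],"dr":[0,0,0.14],"hand":0.66},{"linear":[-0.9,12.2,0],"dr":[0,0,0.14],"hand":0.66},{"linear":[-0.9,12.2,0],"dr":[0,0,0.14],"hand":0.66},{"linear":[-0.9,12.2,0],"dr":[0,0,0.14],"hand":0.66},{"linear":[0,0,0],"dr":[0,0,0],"hand":0.66}])

```text
clock: 4.65
eef_pos: [561.1, 210.6, 130.0]
tcp_rot: [-3.062, 0.002, 0.317]
force: [-16.1, 55.1, -2.6]
grip_width: 28.7
gripper_force: 27.9
```

```bash
python3 - <<'E'
from h import *
import math
a=math.radians(7.4);go(472.5+88*math.cos(a),202.3+88*math.sin(a),131,a)
E
```

```text
pos [561.1 210.6 130. ] rot [-3.062e+00  2.000e-03  3.170e-01] F [-16.1  55.1  -2.6] w 28.7 t 4.65
 turn [-0.079  0.01   0.188]  lin in old axes [-0.3 -3.3 -0.8]  in new axes [-0.9 -3.1 -1. ] per row [-0.91 -3.13 -1.03]
```

Emit:
carry_out(motion=[{"linear":[0,-3,0],"dr":[0,0,0],"hand":0.6},{"linear":[0,-3,0],"dr":[0,0,0],"hand":0.55},{"linear":[0,0,0],"dr":[0,0,0],"hand":0.5}])

```text
clock: 4.95
eef_pos: [563.0, 204.7, 128.8]
tcp_rot: [-3.093, 0.002, 0.323]
force: [-5.2, 24.1, -7.6]
grip_width: 42.4
gripper_force: 12.0
```

Emit:
carry_out(motion=[{"linear":[0,-4,0],"dr":[0,0,0],"hand":0.5},{"linear":[0,-4,0],"dr":[0,0,0],"hand":0.5},{"linear":[0,0,0],"dr":[0,0,0],"hand":0.5}])

```text
clock: 5.25
eef_pos: [563.0, 204.9, 129.0]
tcp_rot: [-3.098, 0.002, 0.327]
force: [-2.2, 14.4, -8.0]
grip_width: 43.0
gripper_force: 6.9
```

Emit:
carry_out(motion=[{"linear":[0,-4,0],"dr":[0,0,0],"hand":0.5},{"linear":[0,-4,0],"dr":[0,0,0],"hand":0.5},{"linear":[0,0,0],"dr":[0,0,0],"hand":0.5}])

```text
clock: 5.55
eef_pos: [562.7, 205.1, 130.3]
tcp_rot: [-3.103, 0.002, 0.33]
force: [-1.4, 5.4, -4.2]
grip_width: 42.7
gripper_force: 2.5
```

Emit:
carry_out(motion=[{"linear":[0,-4,0],"dr":[0,0,0],"hand":0.5},{"linear":[0,-4,0],"dr":[0,0,0],"hand":0.5},{"linear":[0,0,0],"dr":[0,0,0],"hand":0.5}])

```text
clock: 5.85
eef_pos: [562.4, 207.8, 131.7]
tcp_rot: [-3.103, 0.0, 0.334]
force: [0.8, -0.5, 0.6]
grip_width: 42.4
gripper_force: 0.0
```

Emit:
carry_out(motion=[{"linear":[0,0,-10],"dr":[0,0,0],"hand":0.4},{"linear":[0,0,-30],"dr":[0,0,0],"hand":0.4},{"linear":[0,0,-40],"dr":[0,0,0],"hand":0.4},{"linear":[0,0,-20],"dr":[0,0,0],"hand":0.4},{"linear":[0,0,0],"dr":[-0.038,0,-0.13],"hand":0.4},{"linear":[0,0,0],"dr":[0,0,-0.13],"hand":0.4},{"linear":[0,0,0],"dr":[0,0,-0.13],"hand":0.4},{"linear":[0,0,0],"dr":[0,0,-0.13],"hand":0.4},{"linear":[0,0,0],"dr":[0,0,-0.13],"hand":0.4},{"linear":[0,0,0],"dr":[0,0,-0.13],"hand":0.4},{"linear":[0,0,0],"dr":[0,0,-0.13],"hand":0.4},{"linear":[0,0,0],"dr":[0,0,0],"hand":0.4}])

```text
clock: 7.05
eef_pos: [563.7, 204.2, 232.2]
tcp_rot: [3.14, -0.003, 1.244]
force: [0.3, -0.4, -0.0]
grip_width: 51.6
gripper_force: 0.0
```

```bash
python3 - <<'E'
from h import *
go(500.8,-358.8,160,1.267,13)
im=env.read_camera('top');m=cv2.inRange(cv2.cvtColor(im,cv2.COLOR_BGR2HSV),(0,150,80),(8,255,255))[165:215,100:170]
k,l,st,c=cv2.connectedComponentsWithStats(m);print(st,c+[100,165])
for q in c[1:]: print(plane('top',q+[100,165],147))
E
```

```text
pos [563.7 204.2 232.2] rot [ 3.140e+00 -3.000e-03  1.244e+00] F [ 0.3 -0.4 -0. ] w 51.6 t 7.05
 turn [ 0.001 -0.003 -0.023]  lin in old axes [-553.5  121.2   70.8]  in new axes [-556.   108.3   72.2] per row [-42.77   8.33   5.56]
[[   0    0   70   50 3435]
 [  37    0   10    9   65]] [[134.36302766 189.89024745]
 [141.73846154 168.87692308]]
[561.68762033 213.13927423 147.        ]
```

Lever confirmed open (knob angle about 7°, expected 7.4°). Now to the spindle.

Emit:
carry_out(motion=[{"linear":[-40,9,0],"dr":[0,0,-0.023],"hand":0.4},{"linear":[-46,9,0],"dr":[0,0,0],"hand":0.4},{"linear":[-46,9,0],"dr":[0,0,0],"hand":0.4},{"linear":[-46,9,0],"dr":[0,0,0],"hand":0.4},{"linear":[-46,9,0],"dr":[0,0,0],"hand":0.4},{"linear":[-46,9,0],"dr":[0,0,0],"hand":0.4},{"linear":[-46,9,0],"dr":[0,0,0],"hand":0.4},{"linear":[-46,9,0],"dr":[0,0,0],"hand":0.4},{"linear":[-46,9,0],"dr":[0,0,0],"hand":0.4},{"linear":[-46,9,0],"dr":[0,0,0],"hand":0.4},{"linear":[-46,9,0],"dr":[0,0,0],"hand":0.4},{"linear":[-46,9,0],"dr":[0,0,0],"hand":0.4}])

```text
clock: 8.3
eef_pos: [501.9, -351.0, 230.6]
tcp_rot: [3.14, -0.002, 1.264]
force: [0.0, 0.4, 0.3]
grip_width: 51.2
gripper_force: 0.0
```

Emit:
carry_out(motion=[{"linear":[-9,0,0],"dr":[0,0,0],"hand":0.4},{"linear":[0,0,30],"dr":[0,0,0],"hand":0.4},{"linear":[0,0,30],"dr":[0,0,0],"hand":0.4},{"linear":[0,0,30],"dr":[0,0,0],"hand":0.4},{"linear":[0,0,20],"dr":[0,0,0],"hand":0.4},{"linear":[0,0,0],"dr":[0,0,0],"hand":0.4}])

```text
clock: 8.9
eef_pos: [497.7, -355.2, 117.0]
tcp_rot: [-3.135, -0.004, 1.266]
force: [-0.7, -0.3, 0.1]
grip_width: 51.3
gripper_force: 0.0
```

```bash
python3 - <<'E'
from h import *
go(500.8,-358.8,29,1.267,5)
cv2.imwrite('pics/g1.png',np.vstack([cv2.resize(env.read_camera('top')[150:240,260:410],(600,360),interpolation=2)]))
E
```

```text
pos [ 497.7 -355.2  117. ] rot [-3.135 -0.004  1.266] F [-0.7 -0.3  0.1] w 51.3 t 8.9
 turn [-0.006 -0.004 -0.001]  lin in old axes [-2.9  4.6 88. ]  in new axes [-2.5  4.  88. ] per row [-0.51  0.81 17.61]
```

View pics/g1.png

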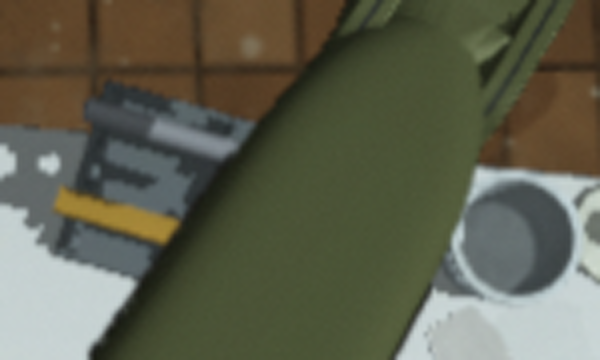

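The arm hides the grasp in the top view (only the shaft's front at (190,140) and the hex at (110,215) show), so I descend on the measured pose and close by feel.

Emit:
carry_out(motion=[{"linear":[-3,4,20],"dr":[-0.006,-0.004,0],"hand":0.4},{"linear":[0,0,20],"dr":[0,0,0],"hand":0.4},{"linear":[0,0,20],"dr":[0,0,0],"hand":0.4},{"linear":[0,0,15],"dr":[0,0,0],"hand":0.4},{"linear":[0,0,12],"dr":[0,0,0],"hand":0.4},{"linear":[0,0,0],"dr":[0,0,0],"hand":0.6},{"linear":[0,0,0],"dr":[0,0,0],"hand":0.7},{"linear":[0,0,0],"dr":[0,0,0],"hand":0.9},{"linear":[0,0,0],"dr":[0,0,0],"hand":0.9},{"linear":[0,0,0],"dr":[0,0,0],"hand":0.9}], squeeze=20)

```text
clock: 9.95
eef_pos: [502.9, -361.7, 33.6]
tcp_rot: [3.135, 0.003, 1.267]
force: [-2.7, -1.1, 1.7]
grip_width: 19.3
gripper_force: 19.6
```

```bash
python3 - <<'E'
from h import *
go(500.8,-358.8,29,1.267,5)
cv2.imwrite('pics/g2.png',cv2.resize(env.read_camera('side')[220:320,240:360],(720,600),interpolation=2))
E
```

```text
pos [ 502.9 -361.7   33.6] rot [3.135e+00 3.000e-03 1.267e+00] F [-2.7 -1.1  1.7] w 19.3 t 9.95
 turn [0.006 0.003 0.   ]  lin in old axes [ 2.2 -2.9  4.6]  in new axes [ 2.2 -2.9  4.6] per row [ 0.43 -0.57  0.93]
```

View pics/g2.png

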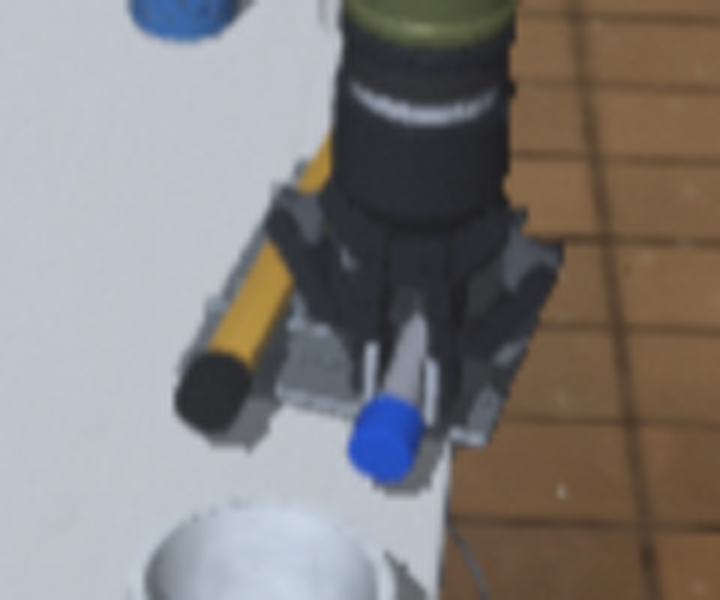

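The side crop shows the fingers around the blue-collared steel shaft (collar at (385,440)), with the hex (black collar, (212,392)) clear. I re-grip about 4 mm lower, firmer, then lift.

Emit:
carry_out(motion=[{"linear":[0,-1,0],"dr":[0,0,0],"hand":0.65},{"linear":[1,0,5],"dr":[0.006,0.003,0],"hand":0.65},{"linear":[0,0,0],"dr":[0,0,0],"hand":0.65},{"linear":[0,0,0],"dr":[0,0,0],"hand":0.9},{"linear":[0,0,0],"dr":[0,0,0],"hand":0.9},{"linear":[0,0,0],"dr":[0,0,0],"hand":0.9},{"linear":[0,0,0],"dr":[0,0,0],"hand":0.9}], squeeze=90)

```text
clock: 10.7
eef_pos: [502.0, -359.8, 27.8]
tcp_rot: [-3.141, -0.002, 1.268]
force: [-1.5, 1.1, 2.2]
grip_width: 17.8
gripper_force: 87.2
```

Emit:
carry_out(motion=[{"linear":[0,0,-5],"dr":[0,0,0],"hand":0.9},{"linear":[0,0,-10],"dr":[0,0,0],"hand":0.9},{"linear":[0,0,-15],"dr":[0,0,0],"hand":0.9},{"linear":[0,0,-20],"dr":[0,0,0],"hand":0.9},{"linear":[0,0,-20],"dr":[0,0,0],"hand":0.9},{"linear":[0,0,-15],"dr":[0,0,0],"hand":0.9},{"linear":[0,0,0],"dr":[0,0,0],"hand":0.9}])

```text
clock: 11.4
eef_pos: [504.8, -361.8, 116.3]
tcp_rot: [3.135, 0.001, 1.267]
force: [0.3, -0.5, -2.2]
grip_width: 17.8
gripper_force: 87.3
```

```bash
python3 - <<'E'
from h import *
import math
a=math.radians(97.4);f=np.array([math.cos(a),math.sin(a)])
m=np.array([472.5,202.3])-110*f; print('mouth',m)
t=m-(25+165)*f; print(t); go(*t,115,a,8)
s=env.read_camera('side'); cv2.imwrite('pics/g3s.png',s)
t=env.read_camera('top'); cv2.imwrite('pics/g3t.png',t)
cv2.imwrite('pics/g3.png',np.hstack([cv2.resize(t[150:240,250:380],(433,300)),cv2.resize(s[190:310,240:360],(300,300),interpolation=2)]))
E
```

```text
mouth [486.66751562  93.21617214]
[511.13867897 -95.20134871]
pos [ 504.8 -361.8  116.3] rot [3.135e+00 1.000e-03 1.267e+00] F [ 0.3 -0.5 -2.2] w 17.8 t 11.4
 turn [ 0.006  0.002 -0.433]  lin in old axes [256.4 -73.6   0.6]  in new axes [263.6  40.7   1.3] per row [32.95  5.08  0.17]
```

View pics/g3.png

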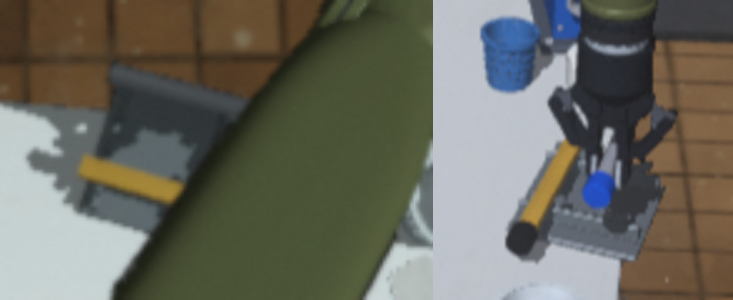

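The spindle is lifted with the hex still lying in the rack; the picture shows the collar at (600,190) held between the fingers. Next, carry it to the pre-feed pose.

Emit:
carry_out(motion=[{"linear":[0,0,0],"dr":[0.006,0,-0.14],"hand":0.9},{"linear":[0,0,0],"dr":[0,0,-0.14],"hand":0.9},{"linear":[0,0,0],"dr":[0,0,-0.14],"hand":0.9},{"linear":[20,5,0],"dr":[0,0,-0.013],"hand":0.9},{"linear":[33,5,0],"dr":[0,0,0],"hand":0.9},{"linear":[40,6,0],"dr":[0,0,0],"hand":0.9},{"linear":[40,6,0],"dr":[0,0,0],"hand":0.9},{"linear":[40,6,0],"dr":[0,0,0],"hand":0.9},{"linear":[40,6,0],"dr":[0,0,0],"hand":0.9},{"linear":[30,5,0],"dr":[0,0,0],"hand":0.9},{"linear":[20,2,0],"dr":[0,0,0],"hand":0.9},{"linear":[0,0,0],"dr":[0,0,0],"hand":0.9}])

```text
clock: 12.7
eef_pos: [508.0, -90.8, 112.8]
tcp_rot: [-3.135, -0.005, 1.704]
force: [-1.0, -0.6, -1.9]
grip_width: 17.5
gripper_force: 87.7
```

Emit:
carry_out(motion=[{"linear":[0,0,15],"dr":[0,0,0],"hand":0.9},{"linear":[0,0,15],"dr":[0,0,0],"hand":0.9},{"linear":[0,0,15],"dr":[0,0,0],"hand":0.9},{"linear":[0,0,11],"dr":[0,0,0],"hand":0.9},{"linear":[0,0,0],"dr":[0,0,0],"hand":0.9}])

```text
clock: 13.2
eef_pos: [507.3, -94.0, 55.8]
tcp_rot: [-3.133, -0.004, 1.7]
force: [-1.2, 0.5, -2.2]
grip_width: 17.5
gripper_force: 87.7
```

```bash
python3 - <<'E'
from h import *
go(511.1,-95.2,60,1.70,8)
s=env.read_camera('side'); cv2.imwrite('pics/f1s.png',s)
t=env.read_camera('top'); cv2.imwrite('pics/f1t.png',t)
a=cv2.resize(t[165:235,140:290],(800,373),interpolation=2)
b=cv2.resize(s[160:270,260:340],(436,600),interpolation=2)
print(proj('side',[487,93,80]),proj('top',[487,93,80]))
cv2.imwrite('pics/f1.png',np.hstack([cv2.copyMakeBorder(cv2.resize(t[165:235,175:265],(450,350),interpolation=2),0,250,0,0,0),b[:,:350]]))
E
```

```text
pos [507.3 -94.   55.8] rot [-3.133 -0.004  1.7  ] F [-1.2  0.5 -2.2] w 17.5 t 13.2
 turn [-0.009 -0.004 -0.   ]  lin in old axes [-1.6  3.6 -4.3]  in new axes [-1.7  3.6 -4.2] per row [-0.21  0.45 -0.53]
[[299.72781786 190.3499134 ]] [[185.85008086 196.81736896]]
```

View pics/f1.png

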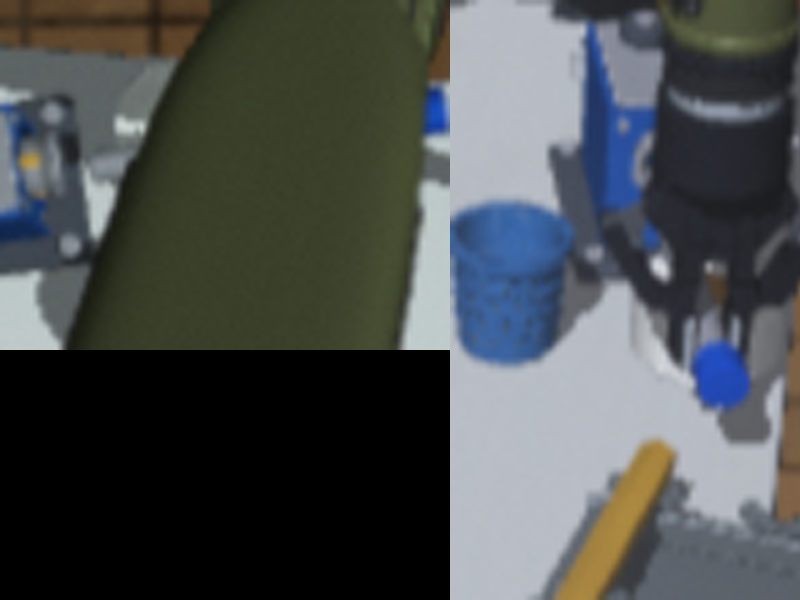

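The top crop shows the tip at (95,163), i.e. pixel (194,197.6), just in front of the nose ring at (186.4,197.4). The side crop shows the collar at (722,375), pixel (310,229), with the blue mould and roll undisturbed.

```bash
python3 - <<'E'
from h import *
np.set_printoptions(precision=1,suppress=True)
s=cv2.imread('pics/f1s.png');t=cv2.imread('pics/f1t.png')
def mk(im,b):
    m=cv2.inRange(cv2.cvtColor(im,cv2.COLOR_BGR2HSV),(108,150,60),(130,255,255));o=np.zeros_like(m);o[b[1]:b[3],b[0]:b[2]]=m[b[1]:b[3],b[0]:b[2]]
    k,l,st,c=cv2.connectedComponentsWithStats(o);i=1+np.argmax(st[1:,4]);return c[i],st[i],l==i
c,st,m=mk(s,(295,215,330,245));print('side collar',c,st)
c2,st2,m2=mk(t,(245,170,285,205));print('top collar',c2,st2)
for r in range(182,197): print(r,np.where(m2[r])[0][[0,-1]] if m2[r].any() else '')
# expected collar end/centre if axis at 77 & dir 97.4
a=np.radians(97.4);f=np.array([np.cos(a),np.sin(a),0])
P=np.array([507.3,-94,76]); 
for k in(-54.4,-42,-29.4): print(k,proj('side',P+k*f),proj('top',P+k*f))
print('tip pred',proj('top',P+165.6*f),P+165.6*f)
for z in(70,76,80): print('tip meas',z,plane('top',(193.6,197.2),z))
# tip edges
g=cv2.cvtColor(t,cv2.COLOR_BGR2GRAY);print(g[188:208,188:206])
E
```

```text
side collar [309.3 228.2] [305 223  10  12  90]
top collar [261.4 187.1] [260 183   4   9  29]
182 
183 [261 262]
184 [261 262]
185 [260 263]
186 [260 263]
187 [260 263]
188 [260 263]
189 [260 263]
190 [260 263]
191 [260 260]
192 
193 
194 
195 
196 
-54.4 [[309.8 230.6]] [[264.8 187. ]]
-42 [[309.2 228.4]] [[260.7 187.6]]
-29.4 [[308.5 226.1]] [[256.7 188.2]]
tip pred [[193.5 197.2]] [486.   70.2  76. ]
tip meas 70 [487.   70.7  70. ]
tip meas 76 [486.1  69.9  76. ]
tip meas 80 [485.4  69.3  80. ]
[[ 74  73  91  96  98  98  96  98  97 106 155 163 129 123 124 125 113  54]
 [ 70  72  86  96  97  97  97  98  97 110 185 201 180 175 172 170 110  45]
 [ 69  72  77  93  96  97  97  99  97 110 183 205 206 204 180 194  95  38]
 [ 55  58  69  91  97  98  98  98  98 102 155 171 176 172 138 155  66  34]
 [ 41  41  58  90  97  99  97  97  97  99 115 124 125 125 117  97  43  34]
 [ 36  35  52  89  97  97  97  96  96  98 107 116 108 106 104  72  37  33]
 [ 38  34  46  87  97  98  91  88  92  94  99 106 102 100  88  47  34  36]
 [ 40  36  40  87  97  96  92  96 102 106 111 112 114 111  74  36  33  
[... 204 characters left out ...]
 58  29  31  32  40  44]
 [ 74  71  79 120 167 131 133 132 129 128 126 108  39  28  32  35  42  45]
 [ 76  72  79 125 179 141 128 121 119 111 102  70  30  31  34  38  43  46]
 [ 75  68  76 116 181 170 147 143 154 114  91  42  26  31  35  39  45  48]
 [ 76  70  72  99 182 192 180 179 186 160  96  34  29  33  36  41  46  48]
 [ 75  69  69  90 178 195 194 194 193 182  91  33  31  34  38  43  46  49]
 [ 70  69  69  85 162 191 197 195 193 168  72  30  32  33  41  44  49  51]
 [ 69  71  69  81 134 187 195 195 191 150  55  30  31  36  39  47  48  50]
 [ 70  70  69  78 123 185 195 196 188 122  44  29  33  38  44  48  49  50]
 [ 70  68  70  76 123 186 196 192 167  75  33  32  34  40  45  49  51  52]]
```

Prediction and pictures agree within a pixel. Correct laterally by 3 mm and up by 4.5 mm, then start feeding.

Emit:
carry_out(motion=[{"linear":[0,3,-4.5],"dr":[-0.009,-0.004,0],"hand":0.9},{"linear":[0,0,0],"dr":[0,0,0],"hand":0.9},{"linear":[0,0,0],"dr":[0,0,0],"hand":0.9},{"linear":[8,0,0],"dr":[0,0,0],"hand":0.9},{"linear":[8,0,0],"dr":[0,0,0],"hand":0.9},{"linear":[6,0,0],"dr":[0,0,0],"hand":0.9},{"linear":[6,0,0],"dr":[0,0,0],"hand":0.9},{"linear":[0,0,0],"dr":[0,0,0],"hand":0.9}])

```text
clock: 14.1
eef_pos: [508.6, -64.8, 62.1]
tcp_rot: [3.137, 0.0, 1.702]
force: [0.9, 0.0, -3.2]
grip_width: 17.6
gripper_force: 87.4
```

```bash
python3 - <<'E'
from h import *
f=np.array([-.129,.9917]);m=np.array([486.7,93.2]);t=m-137*f;go(*t,60,1.70)
E
```

```text
pos [508.6 -64.8  62.1] rot [3.137 0.    1.702] F [ 0.9  0.  -3.2] w 17.6 t 14.1
 turn [0.004 0.    0.002]  lin in old axes [22.5 -1.3  2. ]  in new axes [22.5 -1.3  2.1] per row [22.51 -1.3   2.06]
```

Emit:
carry_out(motion=[{"linear":[0,-1.5,1.8],"dr":[0,0,0],"hand":0.9},{"linear":[6,0,0],"dr":[0,0,0],"hand":0.9},{"linear":[6,0,0],"dr":[0,0,0],"hand":0.9},{"linear":[6,0,0],"dr":[0,0,0],"hand":0.9},{"linear":[0,0,0],"dr":[0,0,0],"hand":0.9}])

```text
clock: 14.6
eef_pos: [505.1, -47.0, 60.4]
tcp_rot: [3.136, -0.001, 1.701]
force: [1.2, 2.0, -3.1]
grip_width: 17.7
gripper_force: 87.4
```

```bash
python3 - <<'E'
from h import *
f=np.array([-.129,.9917]);m=np.array([486.7,93.2]);t=m-55*f;go(*t,60,1.70)
E
```

```text
pos [505.1 -47.   60.4] rot [ 3.136e+00 -1.000e-03  1.701e+00] F [ 1.2  2.  -3.1] w 17.7 t 14.6
 turn [ 0.005 -0.001  0.001]  lin in old axes [86.4 -0.1  0.4]  in new axes [86.4 -0.2  0.4] per row [86.43 -0.15  0.36]
```

Emit:
carry_out(motion=[{"linear":[8,0,0],"dr":[0,0,0],"hand":0.9},{"linear":[8,0,0],"dr":[0,0,0],"hand":0.9},{"linear":[8,0,0],"dr":[0,0,0],"hand":0.9},{"linear":[8,0,0],"dr":[0,0,0],"hand":0.9},{"linear":[0,0,0],"dr":[0,0,0],"hand":0.9}])

```text
clock: 15.1
eef_pos: [500.5, -14.7, 60.2]
tcp_rot: [3.137, -0.001, 1.702]
force: [3.1, 2.6, -2.0]
grip_width: 17.5
gripper_force: 87.4
```

```bash
python3 - <<'E'
from h import *
f=np.array([-.129,.9917]);m=np.array([486.7,93.2]);t=m-55*f;go(*t,60,1.70)
E
```

```text
pos [500.5 -14.7  60.2] rot [ 3.137e+00 -1.000e-03  1.702e+00] F [ 3.1  2.6 -2. ] w 17.5 t 15.1
 turn [ 0.004 -0.001  0.002]  lin in old axes [53.8  0.4  0.3]  in new axes [53.8  0.3  0.2] per row [53.76  0.26  0.25]
```

Emit:
carry_out(motion=[{"linear":[8,0,0],"dr":[0,0,0],"hand":0.9},{"linear":[8,0,0],"dr":[0,0,0],"hand":0.9},{"linear":[8,0,0],"dr":[0,0,0],"hand":0.9},{"linear":[8,0,0],"dr":[0,0,0],"hand":0.9},{"linear":[8,0,0],"dr":[0,0,0],"hand":0.9},{"linear":[0,0,0],"dr":[0,0,0],"hand":0.9}])

```text
clock: 15.7
eef_pos: [495.2, 24.9, 60.2]
tcp_rot: [3.137, -0.002, 1.702]
force: [2.7, 2.8, -2.4]
grip_width: 17.7
gripper_force: 87.5
```

Emit:
carry_out(motion=[{"linear":[4,0,0],"dr":[0,0,0],"hand":0.9},{"linear":[4,0,0],"dr":[0,0,0],"hand":0.9},{"linear":[0,0,0],"dr":[0,0,0],"hand":0.9}])

```text
clock: 16.0
eef_pos: [494.2, 31.6, 60.1]
tcp_rot: [3.138, 0.0, 1.701]
force: [2.7, 0.5, -1.5]
grip_width: 17.4
gripper_force: 87.5
```

Emit:
carry_out(motion=[{"linear":[4,0,0],"dr":[0,0,0],"hand":0.9},{"linear":[0,0,0],"dr":[0,0,0],"hand":0.9}])

```text
clock: 16.2
eef_pos: [493.8, 34.4, 60.2]
tcp_rot: [3.138, 0.003, 1.7]
force: [3.4, -3.8, -2.2]
grip_width: 17.4
gripper_force: 87.6
```

Emit:
carry_out(motion=[{"linear":[4,0,0],"dr":[0,0,0],"hand":0.9},{"linear":[4,0,0],"dr":[0,0,0],"hand":0.9},{"linear":[0,0,0],"dr":[0,0,0],"hand":0.9}])

```text
clock: 16.5
eef_pos: [493.9, 34.3, 60.5]
tcp_rot: [3.138, 0.021, 1.696]
force: [6.6, -27.6, -1.0]
grip_width: 17.6
gripper_force: 87.8
```

Emit:
carry_out(motion=[{"linear":[4,0,0],"dr":[0,0,0],"hand":0.9},{"linear":[4,0,0],"dr":[0,0,0],"hand":0.9},{"linear":[0,0,0],"dr":[0,0,0],"hand":0.9}])

```text
clock: 16.8
eef_pos: [494.0, 34.3, 60.9]
tcp_rot: [3.137, 0.039, 1.692]
force: [6.4, -49.8, 0.4]
grip_width: 17.4
gripper_force: 88.0
```

Emit:
carry_out(motion=[{"linear":[-6,0,0],"dr":[0,0,0],"hand":0.9},{"linear":[-6,0,0],"dr":[0,0,0],"hand":0.9},{"linear":[0,0,0],"dr":[0,0,0],"hand":0.9}])

```text
clock: 17.1
eef_pos: [493.9, 34.4, 60.3]
tcp_rot: [3.137, 0.009, 1.697]
force: [4.0, -14.7, -1.3]
grip_width: 17.4
gripper_force: 87.6
```

Emit:
carry_out(motion=[{"linear":[-4,0,0],"dr":[0,0,0],"hand":0.9},{"linear":[0,0,0],"dr":[0,0,0],"hand":0.8},{"linear":[0,0,0],"dr":[0,0,0],"hand":0.6},{"linear":[0,0,0],"dr":[0,0,0],"hand":0.5},{"linear":[0,0,0],"dr":[0,0,0],"hand":0.5},{"linear":[0,0,0],"dr":[0,0,0],"hand":0.5}], squeeze=20)

```text
clock: 17.7
eef_pos: [493.2, 35.5, 60.1]
tcp_rot: [3.139, 0.0, 1.701]
force: [-0.9, 0.2, 0.1]
grip_width: 42.6
gripper_force: 0.0
```

Emit:
carry_out(motion=[{"linear":[0,0,-10],"dr":[0,0,0],"hand":0.5},{"linear":[0,0,-20],"dr":[0,0,0],"hand":0.5},{"linear":[0,0,-30],"dr":[0,0,0],"hand":0.5},{"linear":[0,0,-40],"dr":[0,0,0],"hand":0.5},{"linear":[0,0,-40],"dr":[0,0,0],"hand":0.5},{"linear":[0,0,-40],"dr":[0,0,0],"hand":0.5},{"linear":[0,0,0],"dr":[0,0,0],"hand":0.5}])

```text
clock: 18.4
eef_pos: [496.5, 35.5, 246.7]
tcp_rot: [3.126, 0.001, 1.701]
force: [0.9, -0.7, 0.5]
grip_width: 42.7
gripper_force: 0.0
```

```bash
python3 - <<'E'
from h import *
import math
a=math.radians(7.2);go(472.5+89*math.cos(a),202.3+89*math.sin(a),231,a)
E
```

```text
pos [496.5  35.5 246.7] rot [3.126e+00 1.000e-03 1.701e+00] F [ 0.9 -0.7  0.5] w 42.7 t 18.4
 turn [ 0.013 -0.011  1.575]  lin in old axes [168.2  86.5  16.9]  in new axes [  86.1 -168.5   15.7] per row [  86.07 -168.52   15.75]
```

Emit:
carry_out(motion=[{"linear":[30,16,0],"dr":[0,0,0],"hand":0.5},{"linear":[42,22,0],"dr":[0,0,0],"hand":0.5},{"linear":[42,22,0],"dr":[0,0,0],"hand":0.5},{"linear":[36,18,0],"dr":[0,0,0],"hand":0.5},{"linear":[18,9,0],"dr":[0,0,0],"hand":0.5},{"linear":[0,0,0],"dr":[0.013,0,0.14],"hand":0.5},{"linear":[0,0,0],"dr":[0,0,0.14],"hand":0.5},{"linear":[0,0,0],"dr":[0,0,0.14],"hand":0.5},{"linear":[0,0,0],"dr":[0,0,0.14],"hand":0.5},{"linear":[0,0,0],"dr":[0,0,0.14],"hand":0.5},{"linear":[0,0,0],"dr":[0,0,0.14],"hand":0.5},{"linear":[0,0,0],"dr":[0,0,0.14],"hand":0.5}])

```text
clock: 19.6
eef_pos: [557.0, 212.9, 240.0]
tcp_rot: [-3.136, 0.008, 0.715]
force: [-0.6, 0.9, 0.1]
grip_width: 42.6
gripper_force: 0.0
```

Emit:
carry_out(motion=[{"linear":[0,0,0],"dr":[0,0,0.14],"hand":0.5},{"linear":[0,0,0],"dr":[0,0,0.14],"hand":0.5},{"linear":[0,0,0],"dr":[0,0,0.14],"hand":0.5},{"linear":[0,0,0],"dr":[0,0,0.14],"hand":0.5},{"linear":[0,0,0],"dr":[0,0,0.035],"hand":0.5},{"linear":[0,0,0],"dr":[0,0,0],"hand":0.5}])

```text
clock: 20.2
eef_pos: [574.1, 150.9, 240.1]
tcp_rot: [-3.087, 0.015, 0.229]
force: [0.5, -0.2, 0.6]
grip_width: 42.8
gripper_force: 0.0
```

```bash
python3 - <<'E'
from h import *
import math
a=math.radians(7.2);go(472.5+89*math.cos(a),202.3+89*math.sin(a),131,a)
s=env.read_camera('side');t=env.read_camera('top')
cv2.imwrite('pics/r1s.png',s);cv2.imwrite('pics/r1t.png',t)
a=cv2.resize(t[160:230,170:270],(500,350),interpolation=2);b=cv2.resize(s[170:260,270:330],(300,450),interpolation=2)
cv2.imwrite('pics/r1.png',np.hstack([cv2.copyMakeBorder(a,0,100,0,0,0),b]))
E
```

```text
pos [574.1 150.9 240.1] rot [-3.087  0.015  0.229] F [ 0.5 -0.2  0.6] w 42.8 t 20.2
 turn [-0.054  0.017  0.103]  lin in old axes [  2.8 -57.9 112.4]  in new axes [ -5.4 -63.7 109.1] per row [ -5.38 -63.71 109.14]
```

View pics/r1.png

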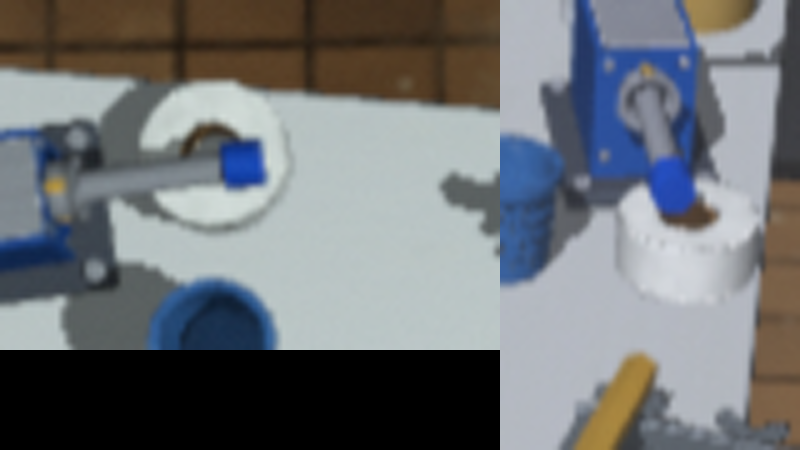

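The spindle rests in the bore with its collar at top pixel (218,192.5), nose front at (185,197), and roll and moulds are in place. The tool drifted in y during the turn, so I check the joints and the exposed shaft length.

```bash
python3 - <<'E'
from h import *
np.set_printoptions(precision=2,suppress=True)
print(env.get_obs()['joint_pos'],env.get_obs()['eef_pos'])
t=cv2.imread('pics/r1t.png')
f=np.array([-.129,.9917,0]);m=np.array([486.7,93.2,80.])
for d in(0,-80,-85,-90,-110): print(d,proj('top',m+d*f),proj('side',m+d*f))
mk=cv2.inRange(cv2.cvtColor(t,cv2.COLOR_BGR2HSV),(108,150,60),(130,255,255))
k,l,st,c=cv2.connectedComponentsWithStats(mk[180:205,205:235]);print(st[1:]+[205,180,0,0,0],c[1:]+[205,180])
print(t[191:195,208:230,0],t[191:195,208:230,2]);print(t[190:206,180:192,1])
E
```

```text
[0.23 0.39 0.07 1.27 0.05 3.14] [573.81 152.82 240.27]
0 [[185.78 196.92]] [[299.64 190.32]]
-80 [[211.76 193.16]] [[303.12 202.17]]
-85 [[213.38 192.92]] [[303.35 202.94]]
-90 [[215.01 192.69]] [[303.58 203.72]]
-110 [[221.51 191.75]] [[304.5  206.86]]
[[214 188   9   9  63]] [[217.86 192.37]]
[[ 91  97 100 102 101 101 118 161 168 168 170 170 171 173 184 206 208 208
  202 177 173 192]
 [117 119 122 125 127 126 124 171 178 178 179 179 180 179 192 208 210 209
  203 183 174 191]
 [132 134 136 137 140 134 119 172 179 180 179 180 181 181 189 196 208 210
  206 180 174 192]
 [143 143 143 143 142 134 107 167 173 173 174 173 174 174 175 181 206 208
  199 172 173 191]] [[ 85  89  89  91  90  81  38  23  23  22  23  22  23  38 103 194 201 201
  194 170 164 182]
 [104 106 109 111 112 105  47  26  26  25  27  25  24  33  99 196 203 202
  197 177 164 181]
 [119 120 123 122 125 114  50  25  25  26  24  26  24  30  85 177 200 203
  201 174 164 181]
 [128 128 129 129 127 117  53  25  22  22  21  21  23  28  65 147 197 202
  194 165 163 180]]
[[ 42  55  55  57  67  70  62  45  39  40  70  92]
 [ 33  49  48  52  73  80  54  38  37  37  63  90]
 [ 57  67  63  65  85  94  58  41  38  37  59  88]
 [ 87  90  80  79  92  87  59  48  49  55  71  86]
 [105 106  96  90  98  83  76  80  82  91  97 101]
 [120 123 113 100 100  96 106 112 116 119 122 123]
 [133 136 128 106 102 105 123 129 132 134 134 138]
 [143 149 136 111 103 115 133 138 137 136 137 139]
 [138 148 137 113 106 123 132 134 133 131 130 129]
 [129 138 134 113 108 122 125 121 115 108 104 115]
 [121 131 131 115 102 114 110 101  91  82  81 113]
 [112 124 124 113  98 101  99  93  77  69  74 113]
 [101 114 115 108  91  88 100  94  76  70  72  99]
 [ 79  94 103 107  83  76  94  88  73  68  70  91]
 [ 69  70  79  85  72  68  75  74  70  69  69  85]
 [ 76  60  56  57  64  67  66  68  69  70  71  79]]
```

Joint 6 is at its limit (j6 = j1 + π − yaw), so I use the half-turned grasp. The collar front edge agrees with 85 mm of bare shaft.

Emit:
carry_out(motion=[{"linear":[0,0,0],"dr":[-0.054,0.015,-0.14],"hand":0.5},{"linear":[0,0,0],"dr":[0,0,-0.145],"hand":0.5},{"linear":[0,0,0],"dr":[0,0,-0.145],"hand":0.5},{"linear":[0,0,0],"dr":[0,0,-0.145],"hand":0.5},{"linear":[0,0,0],"dr":[0,0,-0.145],"hand":0.5},{"linear":[0,0,0],"dr":[0,0,-0.145],"hand":0.5},{"linear":[0,0,0],"dr":[0,0,-0.145],"hand":0.5},{"linear":[0,0,0],"dr":[0,0,-0.145],"hand":0.5},{"linear":[0,0,0],"dr":[0,0,-0.145],"hand":0.5},{"linear":[0,0,0],"dr":[0,0,-0.145],"hand":0.5},{"linear":[0,0,0],"dr":[0,0,-0.145],"hand":0.5},{"linear":[0,0,0],"dr":[0,0,-0.145],"hand":0.5}])

```text
clock: 21.5
eef_pos: [573.6, 154.1, 240.4]
tcp_rot: [3.137, -0.001, 1.974]
force: [-0.1, -0.9, 0.1]
grip_width: 42.5
gripper_force: 0.0
```

Emit:
carry_out(motion=[{"linear":[0,0,0],"dr":[0,0,-0.145],"hand":0.5},{"linear":[0,0,0],"dr":[0,0,-0.145],"hand":0.5},{"linear":[0,0,0],"dr":[0,0,-0.145],"hand":0.5},{"linear":[0,0,0],"dr":[0,0,-0.145],"hand":0.5},{"linear":[0,0,0],"dr":[0,0,-0.145],"hand":0.5},{"linear":[0,0,0],"dr":[0,0,-0.145],"hand":0.5},{"linear":[0,0,0],"dr":[0,0,-0.145],"hand":0.5},{"linear":[0,0,0],"dr":[0,0,-0.145],"hand":0.5},{"linear":[0,0,0],"dr":[0,0,-0.145],"hand":0.5},{"linear":[0,0,0],"dr":[0,0,0],"hand":0.5}])

```text
clock: 22.5
eef_pos: [573.6, 154.0, 240.4]
tcp_rot: [3.139, 0.004, -3.011]
force: [0.2, -1.1, -1.0]
grip_width: 42.5
gripper_force: 0.0
```

```bash
python3 - <<'E'
from h import *
import math
a=math.radians(7.2);go(472.5+89*math.cos(a),202.3+89*math.sin(a),131,a+math.pi)
print(env.get_obs()['joint_pos'].round(2))
E
```

```text
pos [573.6 154.  240.4] rot [ 3.139  0.004 -3.011] F [ 0.2 -1.1 -1. ] w 42.5 t 22.5
 turn [0.003 0.004 0.005]  lin in old axes [  5.5  60.4 109.5]  in new axes [  5.3  60.6 109.4] per row [  5.29  60.64 109.38]
[0.26 0.37 0.05 1.24 0.   0.13]
```

Emit:
carry_out(motion=[{"linear":[2,20,0],"dr":[0,0,0],"hand":0.5},{"linear":[2,20,0],"dr":[0,0,0],"hand":0.5},{"linear":[1,20,0],"dr":[0,0,0],"hand":0.5},{"linear":[0,0,10],"dr":[0,0,0],"hand":0.5},{"linear":[0,0,20],"dr":[0,0,0],"hand":0.5},{"linear":[0,0,20],"dr":[0,0,0],"hand":0.5},{"linear":[0,0,10],"dr":[0,0,0],"hand":0.5},{"linear":[0,0,0],"dr":[0,0,0],"hand":0.5}])

```text
clock: 23.3
eef_pos: [560.3, 211.0, 178.6]
tcp_rot: [3.14, 0.001, -3.014]
force: [-0.1, 0.1, 0.7]
grip_width: 42.9
gripper_force: 0.0
```

```bash
python3 - <<'E'
from h import *
import math
a=math.radians(7.2);go(472.5+89*math.cos(a),202.3+89*math.sin(a),131,a+math.pi)
E
```

```text
pos [560.3 211.  178.6] rot [ 3.140e+00  1.000e-03 -3.014e+00] F [-0.1  0.1  0.7] w 42.9 t 23.3
 turn [0.001 0.001 0.002]  lin in old axes [-0.8  2.3 47.6]  in new axes [-0.8  2.4 47.6] per row [-0.8   2.38 47.56]
```

Emit:
carry_out(motion=[{"linear":[-1,2.4,15],"dr":[0,0,0],"hand":0.5},{"linear":[0,0,15],"dr":[0,0,0],"hand":0.5},{"linear":[0,0,16],"dr":[0,0,0],"hand":0.5},{"linear":[0,0,0],"dr":[0,0,0],"hand":0.66},{"linear":[0,0,0],"dr":[0,0,0],"hand":0.66},{"linear":[0,0,0],"dr":[0,0,0],"hand":0.66}])

```text
clock: 23.9
eef_pos: [563.6, 214.4, 135.9]
tcp_rot: [3.139, 0.007, -3.013]
force: [-0.2, 0.3, 0.6]
grip_width: 29.0
gripper_force: 0.0
```

Emit:
carry_out(motion=[{"linear":[0.9,12.2,0],"dr":[0,0,-0.14],"hand":0.66},{"linear":[0.9,12.2,0],"dr":[0,0,-0.14],"hand":0.66},{"linear":[0.9,12.2,0],"dr":[0,0,-0.14],"hand":0.66},{"linear":[0.9,12.2,0],"dr":[0,0,-0.14],"hand":0.66},{"linear":[0.9,12.2,0],"dr":[0,0,-0.14],"hand":0.66},{"linear":[0.9,12.2,0],"dr":[0,0,-0.14],"hand":0.66},{"linear":[0.9,12.2,0],"dr":[0,0,-0.14],"hand":0.66},{"linear":[0,0,0],"dr":[0,0,0],"hand":0.66}])

```text
clock: 24.7
eef_pos: [515.0, 282.2, 136.0]
tcp_rot: [-3.137, 0.007, -2.032]
force: [0.3, 0.7, 0.8]
grip_width: 29.0
gripper_force: 0.0
```

```bash
python3 - <<'E'
from h import *
import math
a=math.radians(87.4);go(472.5+89*math.cos(a),202.3+89*math.sin(a),131,a+math.pi)
p=env.get_obs()['eef_pos'][:2]-[472.5,202.3];print(np.degrees(np.arctan2(p[1],p[0])),np.hypot(*p))
E
```

```text
pos [515.  282.2 136. ] rot [-3.137  0.007 -2.032] F [0.3 0.7 0.8] w 29.0 t 24.7
 turn [-0.006  0.006 -0.416]  lin in old axes [ 9.1 38.5  4.8]  in new axes [-7.2 38.9  5. ] per row [-7.23 38.88  5.  ]
61.97109112985379 90.53760939733486
```

```bash
python3 - <<'E'
from h import *
for n,b in(('top',(90,150,170,215)),('side',(285,125,330,175))):
    im=env.read_camera(n);m=cv2.inRange(cv2.cvtColor(im,cv2.COLOR_BGR2HSV),(0,150,60),(8,255,255))[b[1]:b[3],b[0]:b[2]]
    k,l,st,c=cv2.connectedComponentsWithStats(m)
    for q,s in zip(c[1:],st[1:]):
        if s[4]>5: P=plane(n,q+b[:2],147);print(n,q+b[:2],s[4],P,np.degrees(np.arctan2(P[1]-202.3,P[0]-472.5)))
E
```

```text
top [119.83636364 184.67272727] 55 [515.9279913 277.4557559 147.       ] 59.97896594148859
side [307.30612245 150.26530612] 49 [513.46357453 272.70214839 147.        ] 59.80696369334392
```

The lever follows (knob at 60°, closed is about 87°). I continue and press against the stop.

Emit:
carry_out(motion=[{"linear":[1.5,12.2,0],"dr":[0,0,-0.14],"hand":0.66},{"linear":[1,12.2,0],"dr":[0,0,-0.14],"hand":0.66},{"linear":[0.9,12.2,0],"dr":[0,0,-0.14],"hand":0.66},{"linear":[0,0,0],"dr":[0,0,0],"hand":0.66}])

```text
clock: 25.2
eef_pos: [479.5, 289.9, 135.3]
tcp_rot: [-3.136, 0.004, -1.615]
force: [0.5, 0.1, -0.3]
grip_width: 28.7
gripper_force: 0.1
```

Emit:
carry_out(motion=[{"linear":[0.3,4,0],"dr":[0,0,-0.04],"hand":0.66},{"linear":[0,4,0],"dr":[0,0,0],"hand":0.66},{"linear":[0,0,0],"dr":[0,0,0],"hand":0.66}])

```text
clock: 25.5
eef_pos: [472.5, 290.0, 135.2]
tcp_rot: [-3.135, 0.005, -1.576]
force: [4.1, 2.6, 1.5]
grip_width: 29.0
gripper_force: 2.0
```

Emit:
carry_out(motion=[{"linear":[0,4,0],"dr":[0,0,0],"hand":0.66},{"linear":[0,0,0],"dr":[0,0,0],"hand":0.66}])

```text
clock: 25.7
eef_pos: [472.2, 290.0, 135.3]
tcp_rot: [-3.127, 0.004, -1.577]
force: [12.9, 2.1, -4.9]
grip_width: 29.1
gripper_force: 6.2
```

Emit:
carry_out(motion=[{"linear":[0,4,0],"dr":[0,0,0],"hand":0.66},{"linear":[0,4,0],"dr":[0,0,0],"hand":0.66},{"linear":[0,0,0],"dr":[0,0,0],"hand":0.66}])

```text
clock: 26.0
eef_pos: [471.7, 290.1, 135.4]
tcp_rot: [-3.114, 0.003, -1.579]
force: [29.6, -1.9, -17.0]
grip_width: 29.3
gripper_force: 14.8
```

Emit:
carry_out(motion=[{"linear":[0,-5,0],"dr":[0,0,0],"hand":0.66},{"linear":[0,-5,0],"dr":[0,0,0],"hand":0.66},{"linear":[0,-3,0],"dr":[0,0,0],"hand":0.66},{"linear":[0,0,0],"dr":[0,0,0],"hand":0.66}])

```text
clock: 26.4
eef_pos: [472.5, 288.7, 134.2]
tcp_rot: [-3.137, 0.002, -1.575]
force: [4.5, 0.4, -0.7]
grip_width: 29.3
gripper_force: 2.2
```

Emit:
carry_out(motion=[{"linear":[0,-2,0],"dr":[0,0,0],"hand":0.6},{"linear":[0,0,0],"dr":[0,0,0],"hand":0.5},{"linear":[0,0,0],"dr":[0,0,0],"hand":0.45},{"linear":[0,0,0],"dr":[0,0,0],"hand":0.45},{"linear":[0,0,-10],"dr":[0,0,0],"hand":0.45},{"linear":[0,0,-20],"dr":[0,0,0],"hand":0.45},{"linear":[0,0,-30],"dr":[0,0,0],"hand":0.45},{"linear":[0,0,-30],"dr":[0,0,0],"hand":0.45},{"linear":[0,0,-20],"dr":[0,0,0],"hand":0.45},{"linear":[0,0,0],"dr":[0,0,0],"hand":0.45}])

```text
clock: 27.4
eef_pos: [475.2, 290.1, 248.5]
tcp_rot: [-3.131, 0.007, -1.573]
force: [0.6, 0.1, 0.6]
grip_width: 46.8
gripper_force: 0.0
```

```bash
python3 - <<'E'
from h import *
np.set_printoptions(precision=2,suppress=True)
I={}
for n,b in(('top',(90,150,170,215)),('side',(285,125,330,175))):
    im=I[n]=env.read_camera(n);m=cv2.inRange(cv2.cvtColor(im,cv2.COLOR_BGR2HSV),(0,150,60),(8,255,255))[b[1]:b[3],b[0]:b[2]]
    k,l,st,c=cv2.connectedComponentsWithStats(m)
    for q,s in zip(c[1:],st[1:]):
        if s[4]>5: P=plane(n,q+b[:2],147);print(n,q+b[:2],s[4],P,np.degrees(np.arctan2(P[1]-202.3,P[0]-472.5)))
t=I['top'];s=I['side']
for n,im,b in(('top',t,(205,180,235,205)),('side',s,(290,195,320,225))):
    mk=cv2.inRange(cv2.cvtColor(im,cv2.COLOR_BGR2HSV),(108,150,60),(130,255,255))[b[1]:b[3],b[0]:b[2]]
    k,l,st,c=cv2.connectedComponentsWithStats(mk);print(n,st[1:],c[1:]+b[:2])
print(t[190:195,208:230,2])
f=np.array([-.129,.9917,0]);m=np.array([486.7,93.2,80.])
for d in(-85,-97.5,-110):print(proj('top',m+d*f),proj('side',m+d*f))
a=cv2.resize(t[150:240,80:260],(800,400),interpolation=2)
cv2.imwrite('pics/e1.png',a)
E
```

```text
top [115.03 198.36] 59 [475.69 290.82 147.  ] 87.93299119362615
side [296.43 148.11] 56 [474.35 288.58 147.  ] 88.77086057888003
top [[ 9  9  9  8 63]] [[217.81 192.44]]
side [[  0   0  19  17 175]] [[299.79 202.55]]
[[ 78  76  76  75  75  67  26  16  18  16  18  16  18  39 106 181 188 188
  177 153 159 169]
 [ 83  76  81  82  81  72  30  21  19  21  20  19  21  31  95 181 190 189
  181 158 153 170]
 [ 92  93  96 100  98  78  35  24  23  22  22  22  21  30  89 183 189 190
  185 166 152 168]
 [109 110 112 112 110  91  42  25  24  24  21  21  23  28  79 166 187 192
  189 162 152 170]
 [118 118 119 119 117 106  48  24  20  21  21  21  21  26  59 136 184 190
  181 153 152 168]]
[[213.38 192.92]] [[303.35 202.94]]
[[217.45 192.34]] [[303.92 204.89]]
[[221.51 191.75]] [[304.5  206.86]]
```

View pics/e1.png

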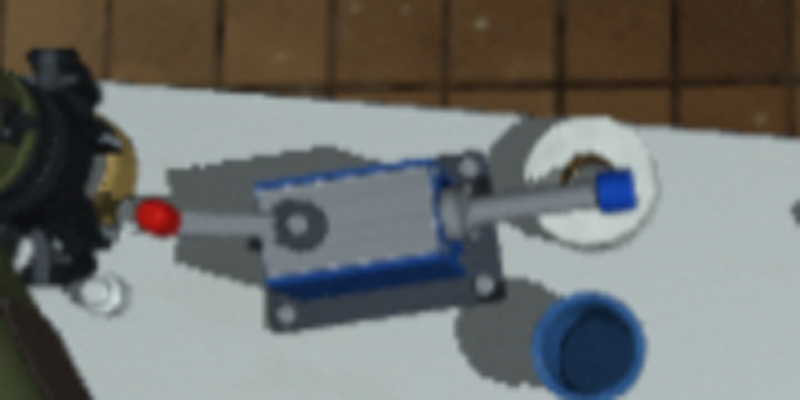

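The picture shows the lever closed (knob at (157,217), about 88°), the spindle seated with its collar at (615,190) where the home position predicts it, and roll and moulds in place. The robot is clear, so I hand it in.

```bash
python3 -c "
from cell import env
print(env.job_done())"
```

```text
the job is handed in; nothing more can be done
None
```

The round spindle was fed in to a hard stop and the lever swung closed to its end stop; the job is handed in at about 27 s. The collar sits about 1 mm from the predicted home position, and the hex spindle, moulds and label roll were not touched.

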